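# Load the magnetic stirrers with the sample jars

## Task

Load the stirrers with the three squat jars: stand each jar upright inside the ring of its own lid colour, red jar first, then green, then blue. Set each one down on its plate rather than dropping it, and leave the slim capped bottles and the beaker where they stand.

Things in the scene. Friction and masses are not known exactly. Their poses are not given: they have to be found in the camera images.
- jar_red_center (a point): squat white plastic jar with a wide flat red screw lid; upright cylinder, body 50 mm in diameter, lid 51 mm in diameter and 18 mm high, 60 mm high in all, about 0.15 kg, starts upright on the bench; this point is its centre, 30 mm above its underside; z along its axis
- jar_green_center (a point): squat white plastic jar with a wide flat green screw lid; upright cylinder, body 50 mm in diameter, lid 51 mm in diameter and 18 mm high, 60 mm high in all, about 0.15 kg, starts upright on the bench; this point is its centre, 30 mm above its underside; z along its axis
- jar_blue_center (a point): squat white plastic jar with a wide flat blue screw lid; upright cylinder, body 50 mm in diameter, lid 51 mm in diameter and 18 mm high, 60 mm high in all, about 0.15 kg, starts upright on the bench; this point is its centre, 30 mm above its underside; z along its axis
- stirrer_red_top (a point): flat magnetic stirrer with a red ring on its white plate; fixed to the bench; grey housing 120 x 120 mm, round plate 110 mm in diameter whose top is 45 mm above the bench; the ring is printed flat (nothing stands up), 72 mm inside and 88 mm outside diameter; this point is the ring's centre on the plate top; z up, x and y along the housing's sides (it is turned up to 0.25 rad)
- stirrer_green_top (a point): flat magnetic stirrer with a green ring on its white plate; fixed to the bench; grey housing 120 x 120 mm, round plate 110 mm in diameter whose top is 45 mm above the bench; the ring is printed flat (nothing stands up), 72 mm inside and 88 mm outside diameter; this point is the ring's centre on the plate top; z up, x and y along the housing's sides (it is turned up to 0.25 rad)
- stirrer_blue_top (a point): flat magnetic stirrer with a blue ring on its white plate; fixed to the bench; grey housing 120 x 120 mm, round plate 110 mm in diameter whose top is 45 mm above the bench; the ring is printed flat (nothing stands up), 72 mm inside and 88 mm outside diameter; this point is the ring's centre on the plate top; z up, x and y along the housing's sides (it is turned up to 0.25 rad)
- bottle_red_center (a point): slim amber bottle with a small red cap, 32 mm in diameter, 94 mm high, light and easily upset, standing among the jars; not to be moved; this point is on its axis, 47 mm above its underside
- bottle_blue_center (a point): slim amber bottle with a small blue cap, 32 mm in diameter, 94 mm high, light and easily upset, standing among the jars; not to be moved; this point is on its axis, 47 mm above its underside
- beaker_center (a point): open white plastic beaker, 72 mm in diameter at the rim, 85 mm high, standing beyond the stirrers; not to be moved; this point is on its axis, 42.5 mm above its underside
Not all that is in view belongs to the job. Leave any black or yellow look-alike of the part that bears jar_blue_center alone. What is shaped like the part that bears stirrer_green_top but orange is not meant.

How it is judged:
By the outcome, as a careful person would: the job done as asked, in the order asked, and still so for the second after the job is handed in, with the robot touching nothing.
It also fails if it takes over 74 s, if anything falls off the work surface, if the arm or the gripper's body presses on something with over 40 N, if the wrist force passes 120 N, or if a joint passes its speed limit or range.

## Robot

A 6-joint arm with a two-finger parallel gripper is mounted at the origin on the work surface. World frame = base frame: x ahead of the robot, y to its left, z up, the work surface at z = 0. Lengths are in m, angles in rad, forces in N, time in s.
With the tool pointing down it reaches from about 0.225 to 0.875 m from the base axis. Payload 3.4 kg.
Tool frame: the origin (TCP) lies at the very end of the fingers, on their centre line; the grasp point (between the pads) lies 19 mm behind it; x points along the fingers, z is the direction in which the jaws open and shut, and the axes are right-handed (so a half turn about x gives the same grasp; the last joint's range is limited). The gripper opens to 85 mm and grips with 20 to 120 N. Pads are 22 mm wide; open, the fingers measure 114 mm over their backs; the gripper's body (76 mm by 85 mm) begins 54 mm behind the grasp point. The pads swing forward as they close: fully open they stand 13 mm farther back than shut.
Start: joints at [-1.311, 0.276, 1.505, -0, 1.361, -0.121], TCP at [0.214, -0.534, 0.231] pointing down, gripper open.
Joint ranges: [-2.89, 2.89], [-0.75, 2.08], [0.22, 2.7], [-1.18, 4.32], [0.11, 2.71], [-2.7, 2.7]. Speed limits (rad/s): [2.57, 2.57, 3.14, 3.14, 3.14, 3.14].

## Interface

Orientations are given as a unit quaternion [w, x, y, z].
In Python, from rig import manip, viewer, finder gives the robot as it stands.
- The arm moves only by the tool move_arm, never from a script. Its argument "rows" is a list of rows, each a list of 3 entries, a list of its own where there are three numbers: the shift along the tool's x, y, z in mm, then the turn about the tool's x in rad, then the finger opening in mm, from 0 to 85.4. A call has 1 to 8 rows; each row is the pose to reach, as a shift and turn from the pose measured when the call began, along the tool's axes at that moment; what a row does not reach only later rows make up. A row lasts 1/12 s, in which the tool goes at most 41.7 mm and 7.16 degrees, less where a joint would pass 70% of its speed; a pose out of reach is approached as far as the arm can. A call with a gripper value outside its range is refused whole. The fingers move at their own pace and stop on an object; "force" is the grip in N (left out, the last holds). Time passes only in rows, so rows that repeat a pose let the fingers close. It gives the time, the measured TCP pose, the force and the opening at its end, in the units of the state.
- manip.get_state(): the state, without advancing time (a new reading comes with each control period).
- viewer.get_image(name): name is "side" or "top" or "wrist"; returns the picture (384x512x3 uint8, red, green, blue); there is no depth.
- viewer.get_calibration(name): a dict with "mtx" (3x3 intrinsics, pixels), "R" (3x3) and "t" (3): a world point X has camera coordinates R X + t. Camera axes: x right, y down, z forward; pixel columns grow to the right and rows downward; lengths in m; the calibration is good to about 2 mm. A picture is of the moment at which its call begins: read the wrist's pose just before it. get_calibration takes no time and is no camera call; for the wrist camera it gives the pose at the moment of the call.
- manip.sign_off(): hands the job in, once; it reports no verdict.
Trained networks look in the newest picture that a camera, given by its name, has taken for a name from the list of things; names that differ only in an ending like _2 or _b are one class to them, and where a whole thing is asked for, a point or a joint stands for the part that bears it (a point fixed in the world has none). Each returns a list of dicts, best first, with "score" (0 to 1); they miss things now and then, are a little off and sometimes report something else, mostly with a low value. They report only what shows in the picture. A call takes as long as a camera call. They do not tell look-alikes from the thing itself.
- finder.look_for(target, camera): "centre" ([column, row] in pixels, amid what is visible of it).
- finder.trace(target, camera): "mask" (384x512 bool, what is visible of it) and "centre" ([column, row] in pixels, amid what is visible of it).
The state is a dict: "clock": time; "qpos": joint angles; "qd": joint speeds; "effort": joint torques, N m; "position": TCP position; "ee_rot": TCP orientation; "contact_force": force on the tool from outside, world axes, zero at the start; "moment": the same for the moment, N m; "width": finger opening in m.
Only numpy, scipy, OpenCV 4.12 (cv2) and the standard library are available. Lean on these libraries where they do the work, as an engineer would, in place of code of your own. Each camera call takes 0.05 s, during which the arm holds its last target.

## Working session

There is one attempt and no reset: what is moved stays moved. The work goes in short steps, Python scripts to look and compute and a tool call to move; the robot and the scene stay as the last step left them, time stands still between calls to the robot, and variables do not carry over. Pictures are saved under pics/ and viewed, and the job is handed in when it is done.

Besides the shell and the picture viewer there is one more tool, called after "Request:" by a JSON object that holds its "method" and its "body". move_arm: Moves the arm, as the interface text tells. Its arguments: {"type":"object","properties":{"rows":{"type":"array"},"force":{"type":"number"}},"required":["rows"]}

```bash
ls; mkdir -p pics; python3 - <<'E'
from rig import manip, viewer, finder
import cv2
print(manip.get_state())
for n in ("side","top","wrist"):
    im=viewer.get_image(n); cv2.imwrite(f"pics/a_{n}.png",im[:,:,::-1])
    c=viewer.get_calibration(n); print(n,c)
E
```

```text
pics
{'clock': 0.0, 'qpos': array([-1.31098242e+00,  2.76592429e-01,  1.50615413e+00, -9.63667314e-06,
        1.36071360e+00, -1.21009963e-01]), 'qd': array([ 0.00015643, -0.00119537,  0.00080616, -0.00118217,  0.0020635 ,
        0.00195939]), 'effort': array([ 3.32275033e-05, -4.16775334e+01, -2.45805234e+01, -4.56122543e-04,
        1.08080765e-02, -4.58512929e-06]), 'position': array([ 0.21356456, -0.53328114,  0.23043282]), 'ee_rot': array([ 0.58509471,  0.39676157,  0.58609534, -0.39589985]), 'contact_force': array([-0.08003932,  0.21850362,  0.20609731]), 'moment': array([0.03528559, 0.12147107, 0.00230061]), 'width': 0.08511190797760242}
side {'mtx': array([[429.93613535,   0.        , 251.71125644],
       [  0.        , 429.93613535, 187.97777264],
       [  0.        ,   0.        ,   1.        ]]), 'R': array([[-0.78990208, -0.61303896,  0.0154253 ],
       [-0.38814257,  0.48033194, -0.78652818],
       [ 0.47476315, -0.62726746, -0.61736172]]), 't': array([0.39616032, 0.3128655 , 1.0700971 ])}
top {'mtx': array([[347.85791196,   0.        , 254.69291132],
       [  0.        , 347.85791196, 195.7329086 ],
       [  0.        ,   0.        ,   1.        ]]), 'R': array([[ 0.026169  , -0.9994505 ,  0.02034394],
       [-0.98635595, -0.02912429, -0.16203001],
       [ 0.16253348, -0.0158262 , -0.9865761 ]]), 't': array([-0.08467859,  0.57525348,  0.82414462])}
wrist {'mtx': array([[320.15200913,   0.        , 255.50980288],
       [  0.        , 320.15200913, 189.84970619],
       [  0.        ,   0.        ,   1.        ]]), 'R': array([[ 3.71119559e-01, -9.28584640e-01, -9.15949347e-04],
       [-8.90760982e-01, -3.56281209e-01,  2.82149912e-01],
       [-2.62326410e-01, -1.03895459e-01, -9.59369891e-01]]), 't': array([-0.57460949, -0.03703676,  0.37877981])}
```

```bash
python3 -c "
import cv2
cv2.imwrite('pics/a_top_x.png',cv2.resize(cv2.imread('pics/a_top.png'),(800,600),interpolation=cv2.INTER_CUBIC))"
```

```text
(no output)
```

View pics/a_top_x.png

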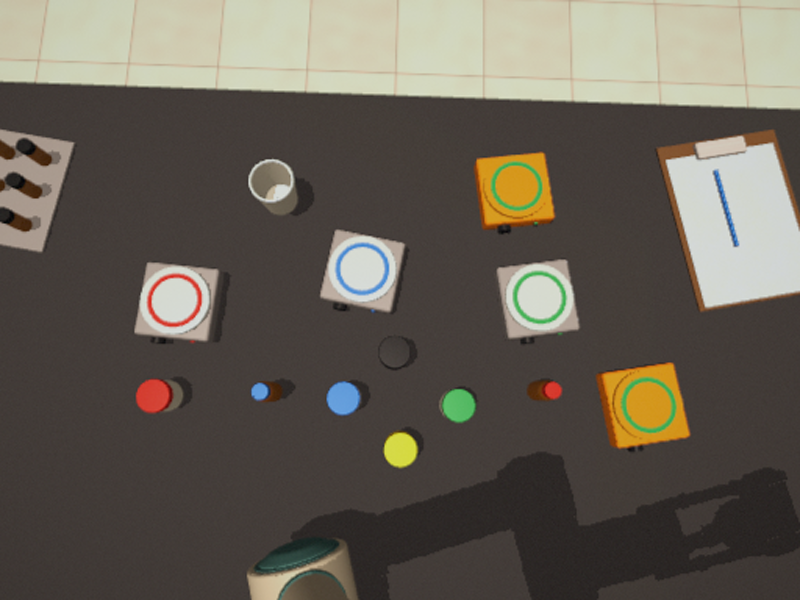

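View pics/a_side.png

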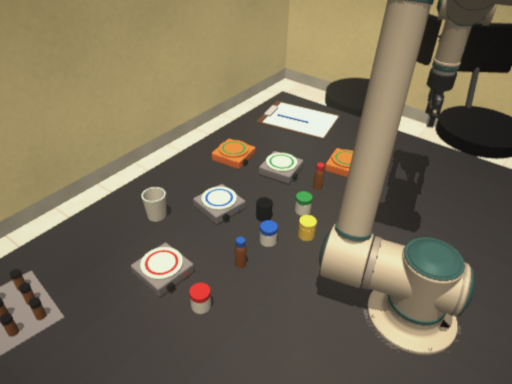

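View pics/a_wrist.png

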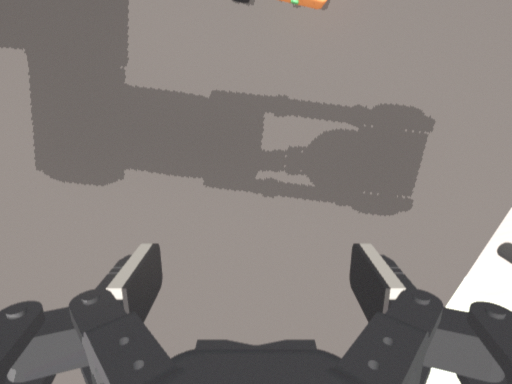

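```bash
cat > h.py <<'E'
import numpy as np, cv2
from scipy.optimize import least_squares
from rig import manip, viewer, finder
def proj(c,P):
    q=np.atleast_2d(P)@c["R"].T+c["t"]; q=q@c["mtx"].T; return q[:,:2]/q[:,2:]
def ray(c,px,z):
    d=c["R"].T@np.linalg.inv(c["mtx"])@np.array([px[0],px[1],1.]); o=-c["R"].T@c["t"]
    return o+d*(z-o[2])/d[2]
RANGES={"red":[((0,120,70),(8,255,255)),((172,120,70),(180,255,255))],"green":[((45,100,50),(80,255,255))],"blue":[((100,110,60),(122,255,255))]}
def cmask(im,col):
    h=cv2.cvtColor(im,cv2.COLOR_RGB2HSV); m=np.zeros(h.shape[:2],np.uint8)
    for a,b in RANGES[col]: m|=cv2.inRange(h,a,b)
    return m
def blobs(im,col,amin=15):
    n,l,s,c=cv2.connectedComponentsWithStats(cmask(im,col))
    return [(s[i,4],tuple(np.round(c[i],1)),tuple(s[i,:4]),l==i) for i in range(1,n) if s[i,4]>=amin]
th=np.linspace(0,2*np.pi,60)
def cyl(x,y,z0,z1,r): return np.vstack([np.c_[x+r*np.cos(th),y+r*np.sin(th),0*th+z] for z in (z0,z1)])
def hullc(c,P):
    h=cv2.convexHull(proj(c,P).astype(np.float32)); m=cv2.moments(h); return np.array([m['m10']/m['m00'],m['m01']/m['m00']])
def fit(obs,z0,z1,r): # obs: list of (calib, centroid)
    g=ray(*obs[0],z1)[:2]
    f=lambda p:np.concatenate([hullc(c,cyl(p[0],p[1],z0,z1,r))-px for c,px in obs])
    s=least_squares(f,g); return s.x,np.abs(s.fun).max()
def shift(xy,z): # world delta -> tool mm
    from scipy.spatial.transform import Rotation as Ro
    s=manip.get_state(); w,x,y,zz=s["ee_rot"]; R=Ro.from_quat([x,y,zz,w]).as_matrix()
    return (R.T@(np.array([xy[0],xy[1],z])-s["position"])*1000).round(1), R
E
python3 - <<'E'
from h import *
for n in("top","side"):
    im=cv2.imread(f"pics/a_{n}.png")[:,:,::-1].copy(); c=viewer.get_calibration(n)
    for col in("red","green","blue"):
        for a,ce,bb,m in blobs(im,col):
            hm=cv2.convexHull(np.argwhere(m)[:,::-1].astype(np.float32));mo=cv2.moments(hm);hc=(mo['m10']/mo['m00'],mo['m01']/mo['m00']) if mo['m00'] else ce
            print(n,col,a,np.round(hc,1),bb,"jar",fit([(c,hc)],.042,.06,.0255)[0].round(4),"ring",fit([(c,hc)],.045,.0451,.044)[0].round(4),"cap",ray(c,hc,.088)[:2].round(4))
E
```

```text
top red 238 [111.3 191.6] (np.int32(94), np.int32(175), np.int32(35), np.int32(34)) jar [0.5766 0.287 ] ring [0.578  0.2898] cap [0.5706 0.2726]
top red 430 [ 98.3 252.9] (np.int32(87), np.int32(242), np.int32(24), np.int32(23)) jar [0.4263 0.3041] ring [0.4265 0.307 ] cap [0.4266 0.289 ]
top red 124 [352.8 249.5] (np.int32(346), np.int32(244), np.int32(14), np.int32(12)) jar [ 0.4508 -0.312 ] ring [ 0.4511 -0.3142] cap [ 0.45   -0.3013]
top green 202 [330.3 118.7] (np.int32(315), np.int32(104), np.int32(32), np.int32(31)) jar [ 0.7858 -0.2598] ring [ 0.7887 -0.2615] cap [ 0.7708 -0.2511]
top green 199 [344.9 190. ] (np.int32(329), np.int32(174), np.int32(33), np.int32(33)) jar [ 0.5981 -0.2949] ring [ 0.5996 -0.2969] cap [ 0.5911 -0.2848]
top green 253 [414.8 258.8] (np.int32(398), np.int32(242), np.int32(35), np.int32(35)) jar [ 0.4321 -0.464 ] ring [ 0.4323 -0.4673] cap [ 0.4321 -0.4467]
top green 371 [293.3 259.1] (np.int32(283), np.int32(249), np.int32(22), np.int32(22)) jar [ 0.4238 -0.1661] ring [ 0.4239 -0.1672] cap [ 0.4241 -0.1616]
top blue 124 [464.3 132.4] (np.int32(457),
[... 1047 characters left out ...]
 np.int32(191), np.int32(16), np.int32(14)) jar [ 0.4248 -0.164 ] ring [ 0.4287 -0.1711] cap [ 0.4029 -0.1233]
side blue 15 [208.  197.8] (np.int32(206), np.int32(192), np.int32(5), np.int32(12)) jar [0.655  0.0247] ring [0.6606 0.0189] cap [0.6231 0.0572]
side blue 18 [229.6 197.6] (np.int32(227), np.int32(192), np.int32(6), np.int32(12)) jar [ 0.6037 -0.0182] ring [ 0.6089 -0.0243] cap [0.574  0.0161]
side blue 234 [268.3 227.1] (np.int32(260), np.int32(219), np.int32(18), np.int32(17)) jar [0.4314 0.0139] ring [0.4355 0.008 ] cap [0.4092 0.0469]
side blue 91 [240.  241.5] (np.int32(236), np.int32(236), np.int32(9), np.int32(12)) jar [0.4582 0.1098] ring [0.4625 0.1045] cap [0.4348 0.1386]
```

The top view (800x600 scaling) shows these candidates:
- Red: jar at (154,396), red-capped bottle at (552,390).
- Green: jar at (459,405).
- Blue: jar at (343,398), blue-capped bottle at (262,391), with black (395,352) and yellow (400,450) look-alikes.
- Stirrers: white-plated red (175,299), green (539,297), blue (362,268), and orange look-alikes at (517,187) and (648,405).

The jars I want are the wide-lidded ones at native pixels red (98,253), green (293,259) and blue (219,254). I'll check these in a close crop.

```bash
python3 - <<'E'
from h import *
im=cv2.imread("pics/a_top.png")
cv2.imwrite("pics/crop1.png",cv2.resize(im[150:300,75:375],(800,400),interpolation=cv2.INTER_CUBIC))
for xy in [(.4265,.3045)]:
    d,R=shift(xy,.17); print(d); print(R.round(3)); print(np.degrees(np.arctan2(R[1,2],R[0,2])))
c=viewer.get_calibration("top"); print(ray(c,(252.5,225.5),.06),ray(c,(256,288),.06),ray(c,(174,118),.085))
E
```

```text
[  61.7  509.1 -698.7]
[[-0.     0.928  0.372]
 [ 0.001  0.372 -0.928]
 [-1.     0.    -0.001]]
-68.18052191290093
[ 0.50174593 -0.06502063  0.06      ] [ 0.35412608 -0.07732852  0.06      ] [0.76042864 0.13691808 0.085     ]
```

View pics/crop1.png

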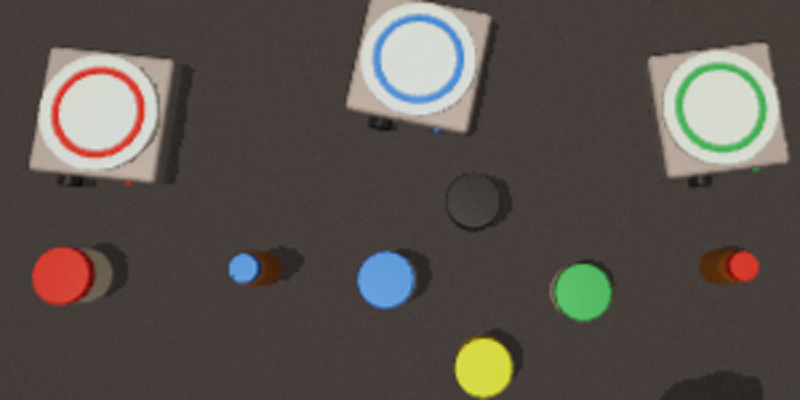

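The crop shows the wide-lidded red, green and blue jars, the white-plated stirrers, and the small-capped bottles set clearly apart. My choices stand. I'm moving high over to the red jar.

Request:
{"method": "move_arm", "body": {"rows": [[[0,22,-30],0,85],[[0,46,-63],0,85],[[0,70,-96],0,85],[[0,94,-129],0,85],[[0,118,-162],0,85],[[0,142,-195],0,85],[[0,166,-228],0,85],[[0,170,-233],0,85]], "force": 40}}

```text
clock: 0.82
position: [0.2844, -0.2474, 0.2306]
ee_rot: [0.585, 0.397, 0.588, -0.394]
contact_force: [-0.5, -0.6, -1.3]
width: 0.085
```

Request:
{"method": "move_arm", "body": {"rows": [[[0,22,-30],0,85],[[0,46,-63],0,85],[[0,70,-96],0,85],[[0,94,-129],0,85],[[0,118,-162],0,85],[[0,142,-195],0,85],[[0,166,-228],0,85],[[0,170,-233],0,85]]}}

```text
clock: 1.48
position: [0.3552, 0.0382, 0.2325]
ee_rot: [0.586, 0.396, 0.59, -0.39]
contact_force: [-1.7, -0.5, -0.3]
width: 0.0853
```

```bash
python3 - <<'E'
from h import *
s=manip.get_state(); print(s["clock"],s["position"],s["qpos"])
d,R=shift((.4265,.3045),.13); print(d,R.round(3))
E
```

```text
1.4833 [0.35519116 0.03815709 0.23254167] [-0.09926152 -0.06509547  1.89977213  0.01070771  1.30733239  1.07642632]
[ 105.3  167.3 -217.9] [[ 0.001  0.924  0.382]
 [ 0.01   0.382 -0.924]
 [-1.     0.005 -0.009]]
```

Request:
{"method": "move_arm", "body": {"rows": [[[3,24,-30],0,85],[[6,48,-62],0,85],[[10,72,-94],0,85],[[20,96,-126],0,85],[[40,120,-158],0,85],[[65,144,-190],0,85],[[90,165,-215],0,85],[[95,167,-218],0,85]]}}

```text
clock: 2.15
position: [0.4269, 0.3073, 0.1371]
ee_rot: [0.586, 0.395, 0.591, -0.39]
contact_force: [0.4, 0.1, -1.2]
width: 0.085
```

```bash
cat > look.py <<'E'
from h import *
import sys
col,x,y,name=sys.argv[1],float(sys.argv[2]),float(sys.argv[3]),sys.argv[4]
c=viewer.get_calibration("wrist"); im=viewer.get_image("wrist"); s=manip.get_state()
for a,ce,bb,m in blobs(im,col,200):
    mo=cv2.moments(cv2.convexHull(np.argwhere(m)[:,::-1].astype(np.float32))); hc=(mo['m10']/mo['m00'],mo['m01']/mo['m00'])
    print(a,np.round(hc,1),bb,"jar",fit([(c,hc)],.042,.06,.0255)[0].round(4),"ring",fit([(c,hc)],.045,.0451,.044)[0].round(4))
cv2.imwrite(f"pics/{name}.png",im[:,:,::-1])
print(s["clock"],s["position"].round(4),s["qpos"].round(2)); d,R=shift((x,y),.026); print(d); print(R.round(3))
E
python3 look.py red .4265 .3045 b1
```

```text
2002 [367.4  28.8] (np.int32(304), np.int32(0), np.int32(133), np.int32(69)) jar [0.5565 0.2848] ring [0.5579 0.2821]
3858 [260.3 198.6] (np.int32(226), np.int32(164), np.int32(70), np.int32(70)) jar [0.4257 0.3037] ring [0.4216 0.3019]
2.2 [0.4261 0.3066 0.1362] [0.48 0.27 1.76 0.01 1.11 1.66]
[110.2  -0.4   3.2]
[[-0.004  0.923  0.384]
 [ 0.009  0.384 -0.923]
 [-1.    -0.    -0.01 ]]
```

View pics/b1.png

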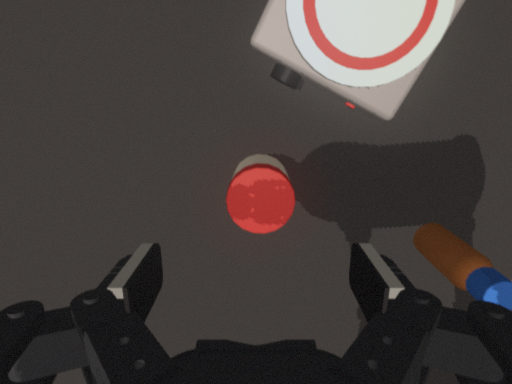

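The wrist view has the red lid at (260,199), between the jaws. It measures (0.426, 0.304), which agrees with the top camera. I'm descending and gripping.

Request:
{"method": "move_arm", "body": {"rows": [[[25,0,2],0,85],[[50,0,3],0,85],[[75,-1,4],0,85],[[95,-1,4],0,85],[[106,-1,4],0,85],[[110,-1,4],0,85],[[110,-1,4],0,85],[[110,-1,4],0,85]]}}

```text
clock: 2.87
position: [0.4271, 0.3029, 0.027]
ee_rot: [0.585, 0.395, 0.591, -0.39]
contact_force: [-0.4, 0.4, -0.5]
width: 0.0851
```

Request:
{"method": "move_arm", "body": {"rows": [[[0,0,0],0,30],[[0,0,0],0,30],[[0,0,0],0,30],[[0,0,0],0,30],[[0,0,0],0,30],[[0,0,0],0,30],[[0,0,0],0,30],[[0,0,0],0,30]], "force": 50}}

```text
clock: 3.53
position: [0.4278, 0.3031, 0.0282]
ee_rot: [0.586, 0.395, 0.59, -0.39]
contact_force: [-0.5, -0.5, 6.0]
width: 0.0493
```

```bash
python3 look.py red .577 .290 b2; python3 - <<'E'
from h import *
cv2.imwrite("pics/b2s.png",cv2.resize(viewer.get_image("side")[200:350,100:300,::-1],(800,600)))
E
```

```text
3304 [444.7  18.3] (np.int32(365), np.int32(0), np.int32(147), np.int32(43)) jar [0.5371 0.2823] ring [0.5389 0.2767]
12471 [255.4 276.6] (np.int32(193), np.int32(214), np.int32(126), np.int32(125)) jar [0.4263 0.3021] ring [0.4185 0.2991]
3.5833 [0.4278 0.3032 0.0283] [0.48 0.4  1.9  0.01 0.84 1.65]
[  2.  132.7  69.5]
[[-0.001  0.923  0.384]
 [ 0.01   0.384 -0.923]
 [-1.     0.003 -0.009]]
```

View pics/b2s.png

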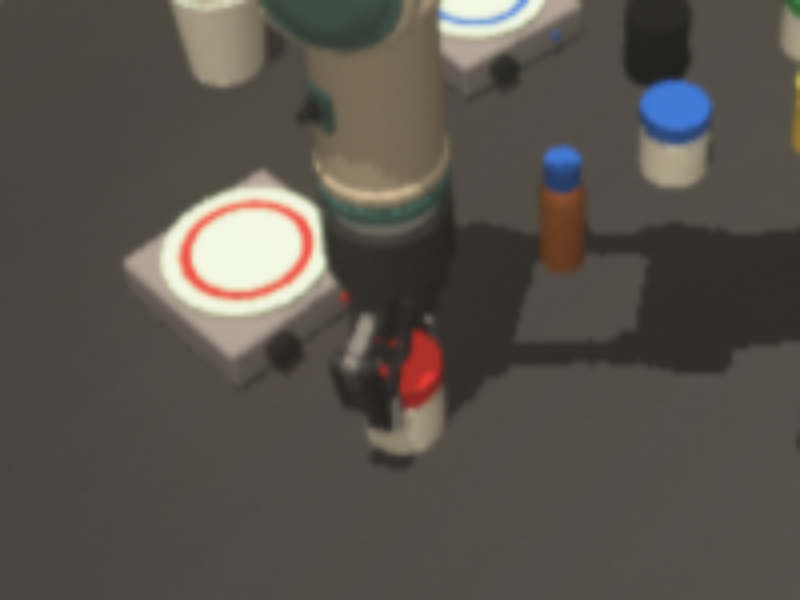

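Gripped at 49 mm opening, with the TCP 28 mm above the jar's underside. Next: lift and carry to the red stirrer.

Request:
{"method": "move_arm", "body": {"rows": [[[-15,0,0],0,30],[[-40,0,0],0,30],[[-65,0,0],0,30],[[-78,22,12],0,30],[[-80,48,25],0,30],[[-80,75,39],0,30],[[-80,102,53],0,30],[[-80,125,66],0,30]]}}

```text
clock: 4.3
position: [0.5704, 0.2894, 0.1082]
ee_rot: [0.586, 0.395, 0.59, -0.389]
contact_force: [0.1, 0.5, -1.3]
width: 0.0495
```

```bash
python3 look.py red .577 .290 b3; python3 - <<'E'
from h import *
cv2.imwrite("pics/b3s.png",cv2.resize(viewer.get_image("side")[180:330,100:300,::-1],(800,600)))
print(manip.get_state()["width"])
E
```

```text
763 [311.8 193.3] (np.int32(302), np.int32(149), np.int32(23), np.int32(87)) jar [0.5937 0.2605] ring [0.5901 0.2572]
251 [204.1 204.8] (np.int32(198), np.int32(187), np.int32(14), np.int32(38)) jar [0.5596 0.3214] ring [0.5545 0.3212]
12347 [255.6 276.9] (np.int32(193), np.int32(215), np.int32(126), np.int32(124)) jar [0.5231 0.27  ] ring [0.5171 0.2676]
4.35 [0.5769 0.2887 0.1081] [0.35 0.46 1.54 0.01 1.13 1.53]
[82.1 -0.4 -0.6]
[[ 0.008  0.924  0.383]
 [ 0.01   0.383 -0.924]
 [-1.     0.011 -0.006]]
0.04938791762881877
```

View pics/b3s.png

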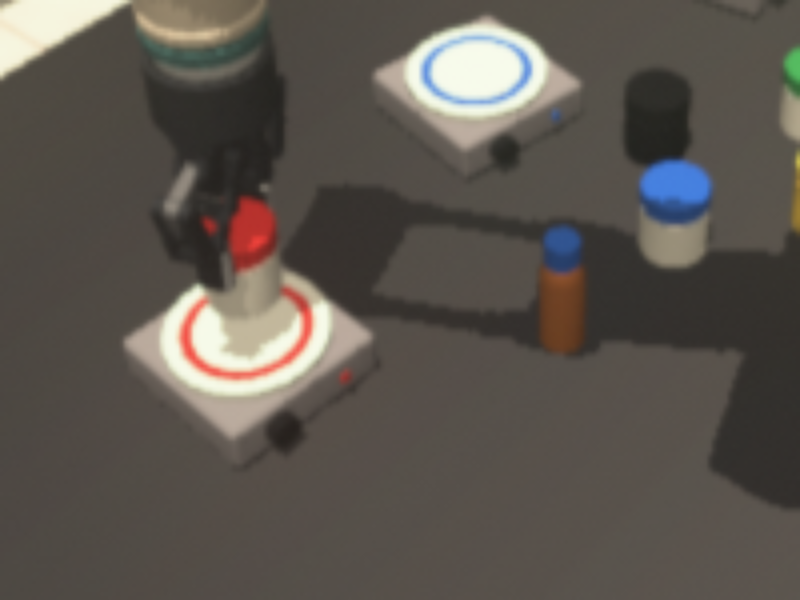

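View pics/b3.png

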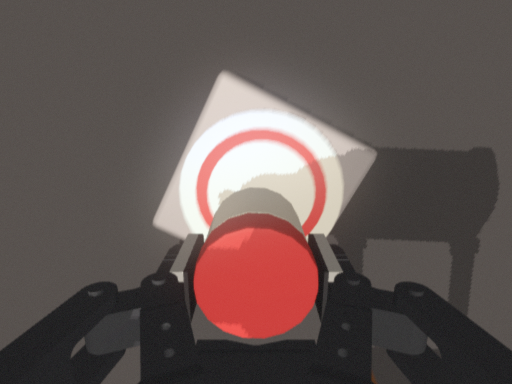

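The jar is upright above the red ring and centred to about 1 mm (side-view shadow inside the ring). Lowering gently; contact should come at TCP z ≈ 0.073.

Request:
{"method": "move_arm", "body": {"rows": [[[10,0,-1],0,30],[[20,0,-1],0,30],[[27,0,-1],0,30],[[30,0,-1],0,30],[[32,0,-1],0,30],[[33,0,-1],0,30],[[34,0,-1],0,30],[[34,0,-1],0,30]]}}

```text
clock: 5.07
position: [0.5733, 0.2904, 0.074]
ee_rot: [0.587, 0.397, 0.589, -0.389]
contact_force: [-0.5, -0.3, -1.2]
width: 0.0497
```

Request:
{"method": "move_arm", "body": {"rows": [[[0,3,0],0,30],[[0.5,3,0],0,30],[[1,3,0],0,30],[[1,3,0],0,30]]}}

```text
clock: 5.4
position: [0.5764, 0.2917, 0.0734]
ee_rot: [0.587, 0.397, 0.589, -0.389]
contact_force: [0.4, -0.1, -0.4]
width: 0.0492
```

Request:
{"method": "move_arm", "body": {"rows": [[[0.5,0,1],0,30],[[1,0,1],0,30],[[1.5,0,1],0,30],[[1.5,0,1],0,30]]}}

```text
clock: 5.73
position: [0.5771, 0.2913, 0.0733]
ee_rot: [0.587, 0.398, 0.588, -0.388]
contact_force: [-1.9, 0.1, 6.2]
width: 0.0492
```

Contact at 6 N, so the jar is on the plate. Releasing.

Request:
{"method": "move_arm", "body": {"rows": [[[0,0,0],0,60],[[0,0,0],0,85],[[0,0,0],0,85],[[0,0,0],0,85],[[0,0,0],0,85],[[0,0,0],0,85]]}}

```text
clock: 6.23
position: [0.577, 0.2912, 0.0731]
ee_rot: [0.587, 0.397, 0.588, -0.388]
contact_force: [-0.7, 0.3, 0.8]
width: 0.085
```

Request:
{"method": "move_arm", "body": {"rows": [[[-10,0,0],0,85],[[-30,0,0],0,85],[[-60,0,0],0,85],[[-90,0,0],0,85],[[-120,0,0],0,85],[[-130,0,0],0,85],[[-130,0,0],0,85]]}}

```text
clock: 6.82
position: [0.5782, 0.2904, 0.2074]
ee_rot: [0.589, 0.4, 0.587, -0.386]
contact_force: [-0.2, -0.1, -0.0]
width: 0.0849
```

```bash
python3 look.py green .4243 -.165 b4; python3 - <<'E'
from h import *
cv2.imwrite("pics/b4s.png",cv2.resize(viewer.get_image("side")[180:330,100:300,::-1],(800,600)))
im=viewer.get_image("top"); cv2.imwrite("pics/b4t.png",cv2.resize(im[:,:,::-1],(800,600)))
E
```

```text
6.8667 [0.5768 0.2899 0.2046] [0.35 0.39 1.4  0.01 1.34 1.53]
[ 171.5 -317.3  363.3]
[[ 0.009  0.924  0.383]
 [ 0.013  0.383 -0.924]
 [-1.     0.013 -0.008]]
```

View pics/b4s.png

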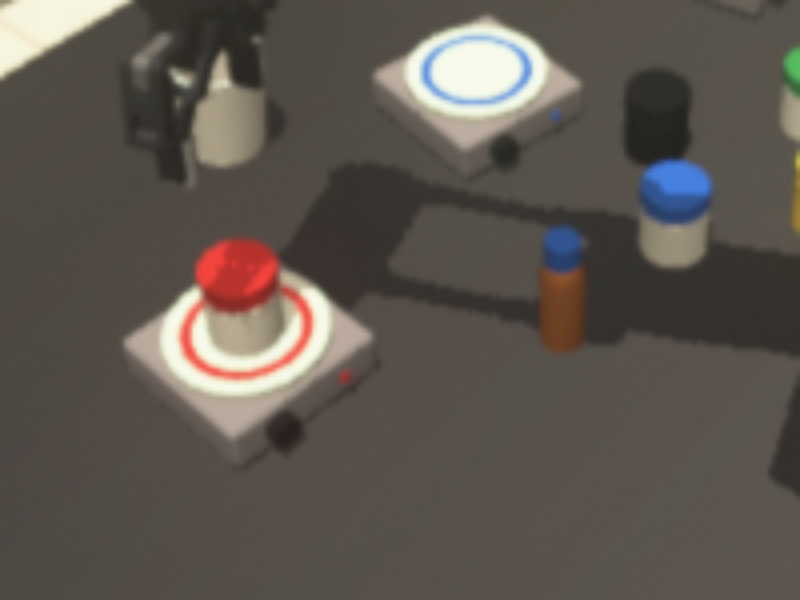

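View pics/b4.png

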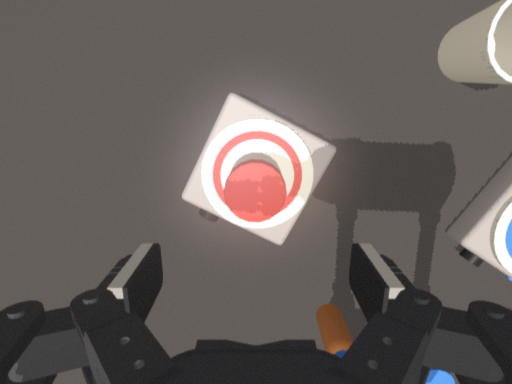

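Both views show the red jar upright, fully inside the red ring (side view (240,300)). On to the green jar.

Request:
{"method": "move_arm", "body": {"rows": [[[0,-20,23],0,85],[[0,-44,50],0,85],[[0,-68,77],0,85],[[0,-92,104],0,85],[[0,-116,131],0,85],[[0,-140,158],0,85],[[0,-160,182],0,85],[[0,-160,182],0,85]]}}

```text
clock: 7.63
position: [0.4935, 0.0554, 0.1966]
ee_rot: [0.585, 0.396, 0.59, -0.392]
contact_force: [0.3, -0.5, -0.6]
width: 0.0851
```

Request:
{"method": "move_arm", "body": {"rows": [[[0,-20,23],0,85],[[0,-44,50],0,85],[[0,-68,77],0,85],[[0,-92,104],0,85],[[10,-116,131],0,85],[[25,-140,158],0,85],[[45,-157,181],0,85],[[60,-157,181],0,85]]}}

```text
clock: 8.3
position: [0.4148, -0.1748, 0.1327]
ee_rot: [0.583, 0.396, 0.589, -0.395]
contact_force: [-0.1, 0.2, -0.2]
width: 0.0851
```

```bash
python3 look.py green .4243 -.165 c1
```

```text
789 [489.8  39.2] (np.int32(474), np.int32(0), np.int32(38), np.int32(77)) jar [ 0.5663 -0.2723] ring [ 0.568  -0.2776]
2311 [248.1 181.1] (np.int32(213), np.int32(146), np.int32(71), np.int32(71)) jar [ 0.4236 -0.1651] ring [ 0.4194 -0.1664]
8.35 [ 0.4133 -0.1715  0.1302] [-0.55  0.18  1.91  0.    1.07  0.63]
[104.1  13.3  -0.3]
[[-0.011  0.927  0.375]
 [ 0.012  0.375 -0.927]
 [-1.    -0.006 -0.015]]
```

View pics/c1.png

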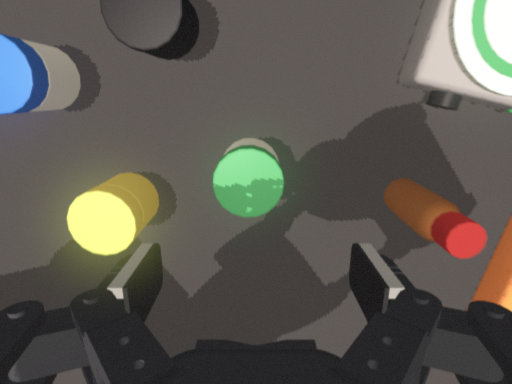

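The green lid is at (248,181), measured (0.4236, -0.165), matching the top camera. The fingers clear the yellow jar by about 30 mm. Centring, then descending.

Request:
{"method": "move_arm", "body": {"rows": [[[5,13,0],0,85],[[25,13,1],0,85],[[50,13,1],0,85],[[75,13,1],0,85],[[93,13,2],0,85],[[102,13,2],0,85],[[102,13,2],0,85],[[102,13,2],0,85]]}}

```text
clock: 9.02
position: [0.4257, -0.1665, 0.0279]
ee_rot: [0.581, 0.396, 0.592, -0.394]
contact_force: [0.7, -0.7, -0.8]
width: 0.0852
```

```bash
python3 look.py green .424 -.165 c2
```

```text
11013 [249.7 277.1] (np.int32(187), np.int32(216), np.int32(126), np.int32(123)) jar [ 0.4234 -0.1654] ring [ 0.4153 -0.1681]
9.0667 [ 0.4261 -0.167   0.0286] [-0.53  0.33  2.03  0.01  0.8   0.65]
[ 2.6 -1.2 -2.6]
[[-0.01   0.927  0.376]
 [ 0.011  0.376 -0.927]
 [-1.    -0.005 -0.014]]
```

Request:
{"method": "move_arm", "body": {"rows": [[[1,-1,-2],0,85],[[1,-1,-2],0,60],[[1,-1,-2],0,30],[[1,-1,-2],0,30],[[1,-1,-2],0,30],[[1,-1,-2],0,30],[[1,-1,-2],0,30],[[1,-1,-2],0,30]]}}

```text
clock: 9.73
position: [0.4247, -0.1657, 0.0286]
ee_rot: [0.582, 0.397, 0.591, -0.394]
contact_force: [-1.1, 2.8, 6.6]
width: 0.0497
```

```bash
python3 look.py green .5996 -.297 c3
```

```text
11252 [255.7 275.4] (np.int32(193), np.int32(214), np.int32(126), np.int32(123)) jar [ 0.4237 -0.1667] ring [ 0.4159 -0.1696]
9.7833 [ 0.4248 -0.1657  0.0286] [-0.53  0.32  2.03  0.01  0.8   0.65]
[ -0.4 112.7 187.4]
[[-0.009  0.927  0.375]
 [ 0.011  0.375 -0.927]
 [-1.    -0.004 -0.013]]
```

Lift and carry to the green stirrer; the path passes 91 mm from the red-capped bottle's axis.

Request:
{"method": "move_arm", "body": {"rows": [[[-15,0,0],0,30],[[-45,0,0],0,30],[[-75,10,8],0,30],[[-80,26,30],0,30],[[-80,42,62],0,30],[[-80,60,95],0,30],[[-80,78,127],0,30],[[-80,95,157],0,30]]}}

```text
clock: 10.45
position: [0.5737, -0.2778, 0.1063]
ee_rot: [0.582, 0.397, 0.591, -0.394]
contact_force: [0.4, 0.2, -1.2]
width: 0.0492
```

```bash
python3 look.py green .5996 -.297 c4
```

```text
263 [329.2 225.9] (np.int32(306), np.int32(211), np.int32(46), np.int32(27)) jar [ 0.5805 -0.3265] ring [ 0.5763 -0.3304]
11280 [255.2 279.1] (np.int32(193), np.int32(225), np.int32(126), np.int32(112)) jar [ 0.5249 -0.2967] ring [ 0.5187 -0.299 ]
10.5 [ 0.5804 -0.2835  0.106 ] [-0.56  0.47  1.53  0.    1.15  0.62]
[79.9 12.5 20. ]
[[ 0.001  0.927  0.374]
 [ 0.004  0.374 -0.927]
 [-1.     0.002 -0.003]]
```

Request:
{"method": "move_arm", "body": {"rows": [[[0,10,16],0,30],[[3,12,20],0,30],[[13,12,20],0,30],[[22,12,20],0,30],[[28,12,20],0,30],[[30,12,20],0,30],[[31,12,20],0,30],[[31,12,20],0,30]]}}

```text
clock: 11.17
position: [0.5986, -0.2968, 0.0748]
ee_rot: [0.585, 0.397, 0.587, -0.394]
contact_force: [-0.7, -0.5, -0.8]
width: 0.0492
```

```bash
python3 look.py green .5996 -.297 c5;python3 - <<'E'
from h import *
cv2.imwrite("pics/c5s.png",cv2.resize(viewer.get_image("side")[80:230,200:400,::-1],(800,600)))
E
```

```text
231 [324.7 224.6] (np.int32(318), np.int32(211), np.int32(13), np.int32(29)) jar [ 0.6149 -0.3312] ring [ 0.6103 -0.3354]
10818 [256.4 280.9] (np.int32(193), np.int32(227), np.int32(126), np.int32(110)) jar [ 0.5678 -0.3099] ring [ 0.5612 -0.3126]
11.2167 [ 0.5989 -0.2971  0.0752] [-0.57  0.52  1.51  0.    1.11  0.62]
[49.2  0.6  0.3]
[[ 0.001  0.927  0.374]
 [ 0.004  0.374 -0.927]
 [-1.     0.002 -0.003]]
```

View pics/c5s.png

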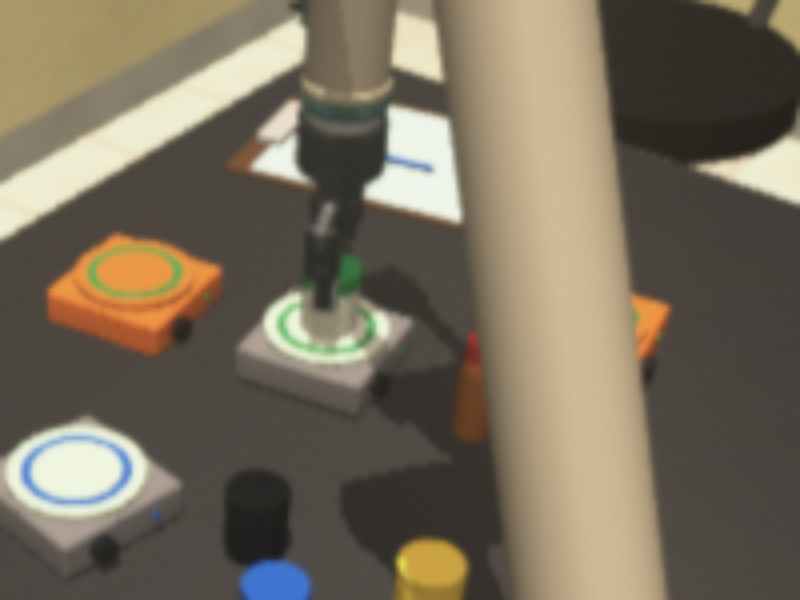

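View pics/c5.png

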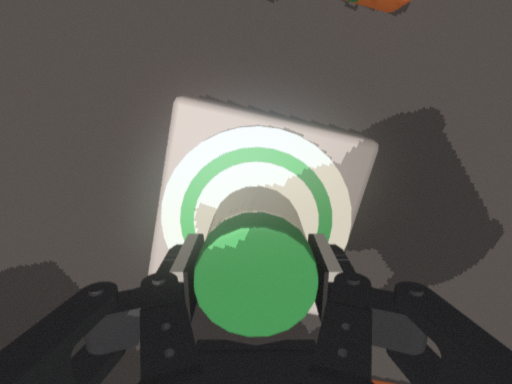

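The jar is centred over the green ring, a little under 2 mm above the plate. Settling until contact.

Request:
{"method": "move_arm", "body": {"rows": [[[0.7,1,0],0,30],[[1.4,1,0],0,30],[[2,1,0],0,30],[[2.4,1,0],0,30],[[2.4,1,0],0,30]]}}

```text
clock: 11.68
position: [0.6004, -0.2969, 0.0736]
ee_rot: [0.586, 0.397, 0.586, -0.394]
contact_force: [0.7, -0.2, 2.5]
width: 0.0498
```

Request:
{"method": "move_arm", "body": {"rows": [[[0.5,0,0],0,30],[[0.8,0,0],0,30],[[0.8,0,0],0,30]]}}

```text
clock: 11.93
position: [0.6006, -0.2968, 0.0735]
ee_rot: [0.586, 0.397, 0.586, -0.394]
contact_force: [-0.9, 1.3, 4.6]
width: 0.0492
```

Request:
{"method": "move_arm", "body": {"rows": [[[0,0,0],0,60],[[0,0,0],0,85],[[0,0,0],0,85],[[0,0,0],0,85],[[0,0,0],0,85],[[0,0,0],0,85]]}}

```text
clock: 12.43
position: [0.6005, -0.2968, 0.0733]
ee_rot: [0.586, 0.397, 0.586, -0.394]
contact_force: [-0.4, 0.1, 0.1]
width: 0.085
```

Request:
{"method": "move_arm", "body": {"rows": [[[-10,0,0],0,85],[[-30,0,0],0,85],[[-60,0,0],0,85],[[-90,0,0],0,85],[[-120,0,0],0,85],[[-130,0,0],0,85],[[-130,0,0],0,85]]}}

```text
clock: 13.02
position: [0.6019, -0.2984, 0.2078]
ee_rot: [0.589, 0.397, 0.583, -0.394]
contact_force: [0.3, -0.1, 0.3]
width: 0.0849
```

```bash
python3 look.py green .4308 .0134 c6;python3 - <<'E'
from h import *
cv2.imwrite("pics/c6s.png",cv2.resize(viewer.get_image("side")[80:230,200:400,::-1],(800,600)))
E
```

```text
246 [333.3 332.5] (np.int32(305), np.int32(324), np.int32(56), np.int32(17)) jar [ 0.4664 -0.4475] ring [ 0.4609 -0.4519]
13.0667 [ 0.6007 -0.2976  0.205 ] [-0.57  0.43  1.33  0.    1.38  0.62]
[ 178.5  -42.2 -352.1]
[[ 0.006  0.927  0.374]
 [ 0.002  0.374 -0.927]
 [-1.     0.006  0.001]]
```

View pics/c6s.png

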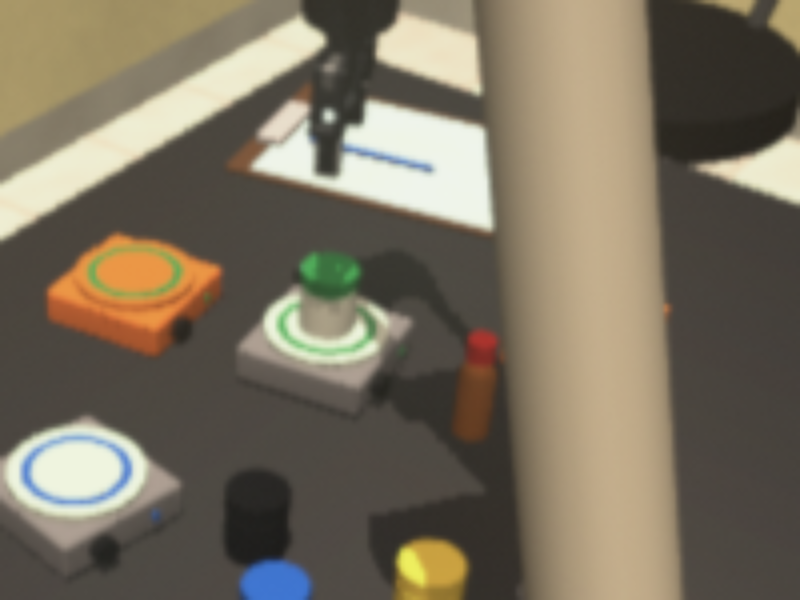

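View pics/c6.png

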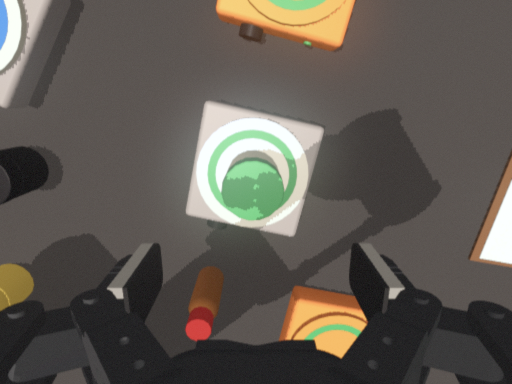

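The green jar stands inside its ring (side view (328,300), wrist (253,188)). Next, the blue jar.

Request:
{"method": "move_arm", "body": {"rows": [[[0,-4,-33],0,85],[[0,-8,-70],0,85],[[0,-13,-107],0,85],[[0,-17,-144],0,85],[[0,-22,-181],0,85],[[0,-27,-218],0,85],[[0,-31,-255],0,85],[[0,-32,-260],0,85]]}}

```text
clock: 13.78
position: [0.4669, -0.0626, 0.2011]
ee_rot: [0.583, 0.396, 0.59, -0.393]
contact_force: [0.0, -0.0, 0.3]
width: 0.0849
```

```bash
python3 look.py blue .4308 .0134 d0
```

```text
1114 [ 17.9 128.4] (np.int32(0), np.int32(113), np.int32(40), np.int32(33)) jar [0.4242 0.1531] ring [0.4203 0.1577]
1522 [167.3 180.5] (np.int32(139), np.int32(154), np.int32(57), np.int32(55)) jar [0.4293 0.013 ] ring [0.4252 0.0141]
13.8333 [ 0.4685 -0.0642  0.2014] [-0.29  0.14  1.76  0.01  1.25  0.89]
[176.1  -5.5 -84.7]
[[-0.004  0.926  0.377]
 [ 0.007  0.377 -0.926]
 [-1.    -0.001 -0.008]]
```

Request:
{"method": "move_arm", "body": {"rows": [[[0,-3,-30],0,85],[[10,-5,-60],0,85],[[25,-5,-84],0,85],[[45,-5,-85],0,85],[[65,-5,-85],0,85],[[75,-5,-85],0,85],[[75,-5,-85],0,85]]}}

```text
clock: 14.42
position: [0.4293, 0.0129, 0.1238]
ee_rot: [0.582, 0.395, 0.591, -0.395]
contact_force: [0.1, 0.2, -0.6]
width: 0.0848
```

```bash
python3 look.py blue .430 .0133 d1
```

```text
766 [ 70.7 128.1] (np.int32(47), np.int32(108), np.int32(46), np.int32(46)) jar [0.4287 0.1446] ring [0.4245 0.1484]
3069 [256.8 197.8] (np.int32(220), np.int32(163), np.int32(74), np.int32(68)) jar [0.4309 0.0132] ring [0.4264 0.0115]
14.4667 [0.4305 0.0128 0.1251] [-0.14  0.16  1.96  0.01  1.04  1.04]
[99.1  0.3  0.3]
[[-0.009  0.926  0.377]
 [ 0.007  0.377 -0.926]
 [-1.    -0.005 -0.01 ]]
```

View pics/d1.png

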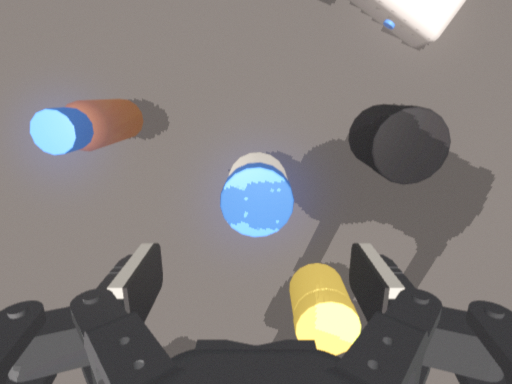

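The blue lid is at (257,198), between the jaws. Black and yellow are both clear of the finger footprints. Descending.

Request:
{"method": "move_arm", "body": {"rows": [[[20,0,0],0,85],[[45,0,0],0,85],[[70,0,0],0,85],[[88,0,1],0,85],[[97,0,1],0,85],[[98,0,1],0,85],[[98,0,1],0,85],[[98,0,1],0,85]]}}

```text
clock: 15.13
position: [0.4311, 0.0121, 0.0278]
ee_rot: [0.583, 0.395, 0.59, -0.394]
contact_force: [-0.3, 0.1, -0.2]
width: 0.0851
```

```bash
python3 look.py blue .4305 .0133 d2
```

```text
11461 [251.3 275.8] (np.int32(188), np.int32(213), np.int32(127), np.int32(125)) jar [0.4297 0.013 ] ring [0.4218 0.0101]
15.1833 [0.4312 0.0122 0.028 ] [-0.14  0.29  2.09  0.01  0.77  1.04]
[ 2.  -0.2 -1.3]
[[-0.007  0.926  0.377]
 [ 0.007  0.377 -0.926]
 [-1.    -0.004 -0.009]]
```

Request:
{"method": "move_arm", "body": {"rows": [[[0,0,-1],0,60],[[0,0,-1],0,30],[[0,0,-1],0,30],[[0,0,-1],0,30],[[0,0,-1],0,30],[[0,0,-1],0,30],[[0,0,-1],0,30],[[0,0,-1],0,30]]}}

```text
clock: 15.85
position: [0.4314, 0.0131, 0.0289]
ee_rot: [0.584, 0.396, 0.589, -0.394]
contact_force: [-1.5, -0.2, 6.4]
width: 0.0496
```

```bash
python3 look.py blue .638 -.0084 d3
```

```text
11512 [255.8 275.3] (np.int32(193), np.int32(214), np.int32(126), np.int32(123)) jar [0.4302 0.0121] ring [0.4224 0.0091]
15.9 [0.4314 0.0131 0.0289] [-0.14  0.29  2.09  0.01  0.77  1.04]
[  1.8 183.2  97.8]
[[-0.005  0.926  0.377]
 [ 0.006  0.377 -0.926]
 [-1.    -0.002 -0.008]]
```

Request:
{"method": "move_arm", "body": {"rows": [[[-15,0,0],0,30],[[-45,0,0],0,30],[[-75,0,0],0,30],[[-82,20,11],0,30],[[-82,52,28],0,30],[[-82,85,45],0,30],[[-82,118,63],0,30],[[-82,145,77],0,30]]}}

```text
clock: 16.57
position: [0.5978, -0.0045, 0.1102]
ee_rot: [0.585, 0.396, 0.589, -0.394]
contact_force: [1.2, -0.6, -1.4]
width: 0.0493
```

```bash
python3 look.py blue .638 -.0084 d4
```

```text
2591 [286.1 144.5] (np.int32(220), np.int32(82), np.int32(132), np.int32(128)) jar [ 0.6432 -0.0059] ring [ 0.6403 -0.0084]
12180 [255.7 276.1] (np.int32(194), np.int32(214), np.int32(125), np.int32(124)) jar [ 0.5495 -0.024 ] ring [ 0.5434 -0.0264]
16.6167 [ 0.6051 -0.0055  0.1102] [-0.13  0.41  1.63  0.01  1.11  1.05]
[84.3 28.8 15.3]
[[ 0.006  0.926  0.376]
 [ 0.005  0.376 -0.926]
 [-1.     0.008 -0.002]]
```

Request:
{"method": "move_arm", "body": {"rows": [[[0,18,10],0,30],[[0,29,15],0,30],[[12,30,15],0,30],[[22,30,15],0,30],[[30,30,15],0,30],[[34,30,15],0,30],[[35,30,15],0,30],[[35,30,15],0,30]]}}

```text
clock: 17.28
position: [0.6376, -0.0078, 0.0749]
ee_rot: [0.587, 0.397, 0.586, -0.392]
contact_force: [-0.6, 0.3, -2.7]
width: 0.0492
```

```bash
python3 look.py blue .638 -.0084 d5;python3 - <<'E'
from h import *
cv2.imwrite("pics/d5s.png",cv2.resize(viewer.get_image("side")[120:270,120:320,::-1],(800,600)))
E
```

```text
619 [321.7 209.2] (np.int32(311), np.int32(180), np.int32(21), np.int32(60)) jar [ 0.6616 -0.0366] ring [ 0.6574 -0.0406]
345 [188.  218.8] (np.int32(182), np.int32(202), np.int32(13), np.int32(37)) jar [0.6291 0.0283] ring [0.623  0.0283]
11658 [255.8 277.9] (np.int32(193), np.int32(221), np.int32(126), np.int32(116)) jar [ 0.6088 -0.0198] ring [ 0.6023 -0.0224]
17.3333 [ 0.638  -0.0078  0.0752] [-0.12  0.48  1.59  0.01  1.07  1.06]
[49.2 -0.6  0.7]
[[ 0.006  0.926  0.376]
 [ 0.005  0.376 -0.926]
 [-1.     0.007 -0.003]]
```

View pics/d5s.png

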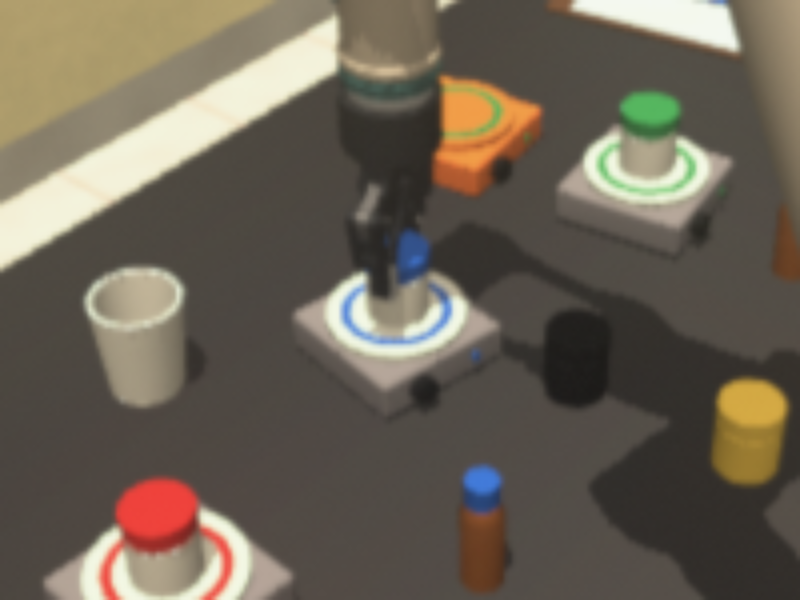

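View pics/d5.png

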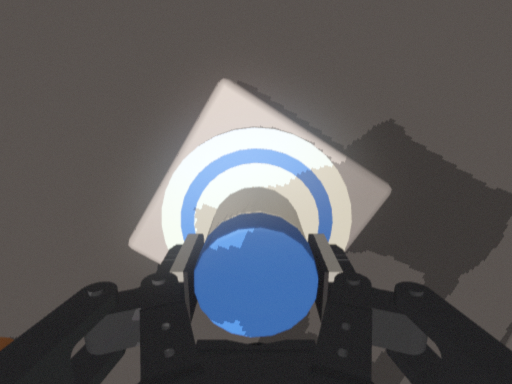

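The blue jar is centred just above the plate. Settling it.

Request:
{"method": "move_arm", "body": {"rows": [[[0.7,1,0],0,30],[[1.4,1,0],0,30],[[2,1,0],0,30],[[2.6,1,0],0,30],[[2.6,1,0],0,30]]}}

```text
clock: 17.8
position: [0.6399, -0.0074, 0.074]
ee_rot: [0.588, 0.398, 0.585, -0.392]
contact_force: [0.3, 1.1, 3.1]
width: 0.0495
```

Request:
{"method": "move_arm", "body": {"rows": [[[0.4,0,0],0,30],[[0.7,0,0],0,30],[[0.7,0,0],0,30]]}}

```text
clock: 18.05
position: [0.6399, -0.0073, 0.0739]
ee_rot: [0.588, 0.398, 0.585, -0.392]
contact_force: [-1.3, 1.0, 4.7]
width: 0.0492
```

Request:
{"method": "move_arm", "body": {"rows": [[[0,0,0],0,60],[[0,0,0],0,85],[[0,0,0],0,85],[[0,0,0],0,85],[[0,0,0],0,85],[[0,0,0],0,85]]}}

```text
clock: 18.55
position: [0.6399, -0.0073, 0.0737]
ee_rot: [0.588, 0.398, 0.585, -0.392]
contact_force: [-0.1, -0.2, -0.9]
width: 0.0848
```

Request:
{"method": "move_arm", "body": {"rows": [[[-10,0,0],0,85],[[-30,0,0],0,85],[[-60,0,0],0,85],[[-90,0,0],0,85],[[-120,0,0],0,85],[[-150,0,0],0,85],[[-150,0,0],0,85]]}}

```text
clock: 19.13
position: [0.6422, -0.0085, 0.2319]
ee_rot: [0.592, 0.4, 0.581, -0.389]
contact_force: [1.0, 0.5, 1.6]
width: 0.0849
```

```bash
python3 look.py blue .638 -.0084 e1;python3 - <<'E'
from h import *
im=viewer.get_image("side");cv2.imwrite("pics/e1s.png",cv2.resize(im[:,:,::-1],(800,600)))
im2=viewer.get_image("top");cv2.imwrite("pics/e1t.png",cv2.resize(im2[:,:,::-1],(800,600)))
for n,i in(("side",im),("top",im2)):
    c=viewer.get_calibration(n)
    for col in("red","green","blue"):
        for a,ce,bb,m in blobs(i,col,60):
            mo=cv2.moments(cv2.convexHull(np.argwhere(m)[:,::-1].astype(np.float32))); hc=(mo['m10']/mo['m00'],mo['m01']/mo['m00'])
            print(n,col,a,np.round(hc,1),"lid",fit([(c,hc)],.087,.105,.0255)[0].round(4),"cap",ray(c,hc,.088)[:2].round(4))
E
```

```text
2270 [257.5 183.1] (np.int32(215), np.int32(151), np.int32(78), np.int32(62)) jar [ 0.6319 -0.0162] ring [ 0.6289 -0.0176]
398 [ 55.6 302. ] (np.int32(42), np.int32(293), np.int32(29), np.int32(19)) jar [0.4132 0.1461] ring [0.4062 0.1486]
19.1833 [ 0.6409 -0.0084  0.2288] [-0.13  0.37  1.37  0.01  1.38  1.06]
[202.7  -6.3  -1.7]
[[ 0.018  0.926  0.376]
 [ 0.004  0.376 -0.926]
 [-1.     0.018  0.003]]
side red 74 [320.  166.6] lid [ 0.4416 -0.2823] cap [ 0.4465 -0.2925]
side red 449 [160.4 257.5] lid [0.5502 0.3122] cap [0.5563 0.308 ]
side green 127 [282.1 147.8] lid [ 0.6013 -0.2968] cap [ 0.6078 -0.3071]
side blue 181 [218.  183.7] lid [ 0.6387 -0.0057] cap [ 0.6456 -0.0131]
side blue 91 [240.  241.5] lid [0.4301 0.1444] cap [0.4348 0.1386]
top red 124 [353.  249.4] lid [ 0.4501 -0.2988] cap [ 0.4501 -0.3016]
top green 203 [330.3 118.7] lid [ 0.7674 -0.2491] cap [ 0.7708 -0.2511]
top green 519 [345.3 189.7] lid [ 0.5903 -0.2833] cap [ 0.5919 -0.2859]
top green 253 [414.8 258.8] lid [ 0.4323 -0.4425] cap [ 0.4321 -0.4467]
top blue 124 [464.3 132.4] lid [ 0.7431 -0.581 ] cap [ 0.7462 -0.5865]
top blue 122 [220.3 168.6] lid [0.6326 0.016 ] cap [0.6348 0.0169]
```

View pics/e1s.png

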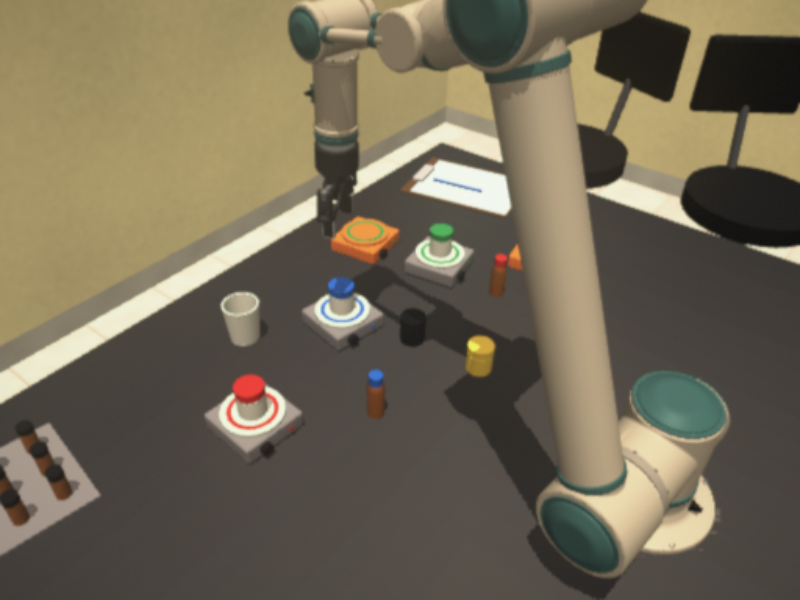

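View pics/e1.png

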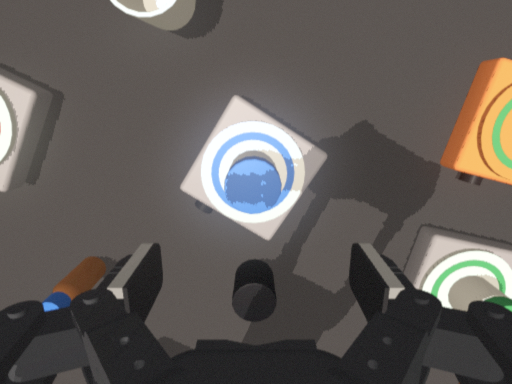

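All three jars stand upright inside their rings: red (250,398), green (440,240) and blue (341,297) in the side view. The bottle caps are at the same side-view pixels as at the start, and the beaker, black jar and yellow jar are still standing. The gripper is clear, so I'm handing in.

```bash
python3 -c "
from rig import manip
print(manip.sign_off())"
```

```text
the job is handed in; nothing more can be done
None
```

I stood the red, then green, then blue jar upright inside the ring of its own lid colour, and handed the job in at about 19 s of the 74 s allowed. I lowered each jar until the wrist felt plate contact (about 5–6 N), then released it and lifted straight up.

**Jar positions:** The last side and wrist pictures show all three jars upright within their rings. The side camera put the green lid within 2 mm of its ring centre and the blue lid within 3 mm.

**One check gave no number:** In the last pictures I have no usable fit for red. The side fit merged the lid with the printed ring, and the arm hid it from above. I judged red by eye, and from its release pose, which was within 2 mm of the ring centre.

**Other items:** Both bottle caps were at their starting side-view pixels. The beaker, black jar and yellow jar looked undisturbed by eye.

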